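# Unlock and roll open the chopstick bin

### The arm

A 6-joint arm with a two-finger parallel gripper is mounted at the origin on the work surface. World frame = base frame: x ahead of the robot, y to its left, z up, the work surface at z = 0. Lengths are in m, angles in rad, forces in N, time in s.
With the tool pointing down it reaches from about 0.325 to 0.85 m from the base axis. Payload 4.4 kg.
Tool frame: the origin (TCP) lies midway between the tips of the shut fingers; the grasp point (between the pads) lies tcp_to_grasp behind it (tcp_to_grasp is the distance from the TCP to the grasp point, in m); z points along the fingers, y is the direction in which the jaws open and shut (so a half turn about z gives the same grasp; the last joint's range is limited). The gripper opens to 94 mm and grips with 3 to 60 N. Pads are 16 mm wide; open, the fingers measure 119 mm over their backs; the gripper's body (75 mm by 177 mm) begins 78 mm behind the grasp point.
Start: joints at [-1.268, 0.207, 1.542, -0, 1.393, -0.15], TCP at [0.252, -0.517, 0.205] pointing down, gripper open.
Joint ranges: [-2.73, 2.73], [-0.86, 2.22], [0.23, 2.46], [-1.11, 4.25], [0.08, 2.63], [-2.82, 2.82]. Speed limits (rad/s): [2.79, 2.79, 3.14, 3.14, 3.14, 3.14].

### API

Orientations are given as [roll, pitch, yaw] about the fixed x, y, z axes, in that order (R = Rz(yaw) Ry(pitch) Rx(roll)).
In Python, from plant import observe, grab_frame, get_calibration, sign_off, tcp_to_grasp gives the robot as it stands.
- The arm moves only by the tool step_arm, never from a script. Its argument "plan" is a list of rows, each a list of 7 numbers: the shift along the world's x, y, z in m, then the turn, a rotation vector about the world's x, y, z in degrees, then the closure, from -1 (fully open) to 1 (shut). In form: [[dx, dy, dz, rx, ry, rz, jaw], ...]. A call has 1 to 5 rows; each row shifts and turns the commanded pose from where the row before left it; what a row does not reach is not made up. A row lasts 1/10 s, in which the tool goes at most 50 mm and 8.59 degrees, less where a joint would pass 70% of its speed; a pose out of reach is approached as far as the arm can. A call with a gripper value outside its range is refused whole. The fingers move at their own pace and stop on an object; "squeeze" is the grip in N (left out, the last holds). Time passes only in rows, so rows that do not move let the fingers close. It gives the time, the measured TCP pose, the force and the opening at its end, in the units of the state.
- observe(): the state, without advancing time (a new reading comes with each control period).
- grab_frame(name): name is "side" or "top" or "wrist"; returns (picture, depth): 420x560x3 uint8, red, green, blue; 420x560 float32, m along the optical axis (not along the pixel's ray), 0 where there is no reading.
- get_calibration(name): a dict with "fx", "fy", "cx", "cy" (pixels), "rvec" (rotation vector, rad) and "tvec" (3), from world to camera coordinates, as OpenCV has them; the wrist camera has in their place "hand_eye" (4x4, takes a point from camera to tool coordinates, whose origin is the TCP and whose axes are the flange's). Camera axes: x right, y down, z forward; pixel columns grow to the right and rows downward; lengths in m; the calibration is good to about 2 mm. The wrist camera is an equidistant fisheye: a pixel r from the principal point sees the ray r / f radians off the axis. A picture is of the moment at which its call begins: read the wrist's pose just before it. get_calibration takes no time and is no camera call.
- sign_off(): hands the job in, once; it reports no verdict.
The state is a dict: "clock": time; "joints": joint angles; "qvel": joint speeds; "tau": joint torques, N m; "position": TCP position; "ee_rot": TCP orientation; "ft_force": force on the tool from outside, world axes, zero at the start; "moment": the same for the moment, N m; "grip_width": finger opening in m.
Only numpy, scipy, OpenCV 4.12 (cv2) and the standard library are available. Lean on these libraries where they do the work, as an engineer would, in place of code of your own. Each camera call takes 0.05 s, during which the arm holds its last target.

### The job

Open the roll-top chopstick bin: first swing the red keeper on its front ledge out towards you until it stands about square to the bolt, then slide the bolt by its black knob all the way back, and then roll the bamboo cover up and back by its black bar as far as it goes. Leave keeper, bolt and cover in those positions, let go, and leave the crockery and other things around it where they stand.

Things in the scene. Friction and masses are not known exactly. Their poses are not given: they have to be found in the camera images.
- bin: white plastic bin with a bamboo roll-top, fixed to the shelf, 340 mm wide (its y), 318 mm deep (its x), about 146 mm high. Origin: on the shelf surface near the middle of its underside. Its x points to its back, away from the robot at yaw 0, its y to its left, z up. A flat ledge 75 mm high runs along its front, x from -168 to -68 mm; it carries the bolt (steel bar along y) and the red keeper, and its right end a small loose cup at about x -125, y -115 mm.
- keeper (a joint): swing angle of the red keeper, 0 (its 84 mm arm lies along the bin's y just behind the bolt's knob and stops the bolt) to 1.6 rad (arm points straight out to the front, bin -x). Seen from above it opens clockwise about keeper_pivot. At 0 the knob lies 8 mm in bin +x and 45 mm in bin -y from the pivot. Turns at about 0.04 Nm and stays where it is left. Past about 0.4 rad it no longer blocks the bolt; properly clear is beyond 1.1 rad.
- keeper_knob (a point): middle of the upright round red knob on the keeper's arm, 14 mm diameter, 32 mm high; this point is 16 mm below its top, and 126 mm above the shelf. The top of the red arm is 16 mm below this point.
- keeper_pivot (a point): pivot of the keeper: vertical axis at bin x -113, y 145 mm, 100 mm above the shelf.
- bolt (a joint): travel of the steel bolt, 0 (shot: its end lies over a steel lug on the cover and holds the cover down) to 0.045 m (drawn fully back, towards bin +y). With the keeper closed it can move only about 4 mm; the lug is free beyond 0.035 m. Slides at about 1.5 N and stays where it is left.
- bolt_knob (a point): middle of the upright round black knob of the bolt, 14 mm diameter, 32 mm high; this point is 16 mm below its top, and 114 mm above the shelf. At bolt 0 it is at bin x -105, y 50 mm. Metal up to 11 mm below this point stands round the foot of the knob.
- cover (a joint): rolling angle of the curved bamboo cover about cover_axis (bin +y direction): 0 closed, 1.15 rad rolled back to its stop. The front edge goes up and back. It needs about 3 to 5 N at its bar and stays where it is left.
- cover_bar (a point): middle of the black round bar with which the cover is rolled: 10 mm diameter, along bin y, 72 mm long with a leg to the cover at each end, its centre 140 mm from cover_axis and 30 mm off the cover's surface (radius 110 mm). It stands 48 degrees above the front horizontal when closed, 134 mm above the shelf, and 114 degrees when open.
- cover_axis (a point): axis about which the cover rolls, along bin y: at bin x 30 mm, y 0, 30 mm above the shelf.
- steamer: bystander, loose: round bamboo steamer stack with woven lid, 160 mm across, 147 mm high; origin at the centre of its underside
- steam_rack: bystander, loose: round stainless wire steaming rack, 176 mm across, 48 mm high; origin at the centre of its underside
- dim_plate: bystander, loose: white ceramic plate, 170 mm across, 20 mm high; origin at the centre of its underside
- sauce_cup: bystander, loose: small white sauce cup, 52 mm across, 32 mm high, standing on the right-hand end of the bin's front ledge (top of the ledge is 75 mm above the table); origin at the centre of its underside
- rice_bowl: bystander, loose: blue ceramic bowl, 110 mm across, 55 mm high; origin at the centre of its underside
- soy_bottle: bystander, loose: amber glass bottle, 56 mm across, 150 mm high; origin at the centre of its underside

How it is judged:
On the way, in this order (a step that is already met when the one before it is completed fails the run):
1. the keeper is swung clear while the bolt is still shot (value of joint keeper above 1.1 rad and value of joint bolt below 0.02 m and value of joint cover below 0.1 rad), for 0.1 s.
2. the bolt is drawn back while the cover is still closed (value of joint bolt above 0.037 m and value of joint cover below 0.1 rad), for 0.1 s.
3. the cover is rolled back (value of joint cover above 1 rad), for 0.1 s.
At the end, for the whole second after the job is handed in: keeper swung out more than 1.1 rad, bolt drawn back more than 37 mm, cover rolled back more than 1.0 rad (of 1.15), all three at rest and released (value of joint keeper above 1.1 rad and value of joint bolt above 0.037 m and value of joint cover above 1 rad and velocity of joint cover between -0.05 and 0.05 rad/s and velocity of joint bolt between -0.05 and 0.05 m/s and velocity of joint keeper between -0.05 and 0.05 rad/s); the robot touches nothing.
It fails at once if one of the loose things around is shifted more than 30 mm (distance of any of steamer, steam_rack, dim_plate, sauce_cup, rice_bowl, soy_bottle from where it was at the start of the episode above 0.03 m).
It fails at once if one of the loose things around is tipped over (angle between any of steamer, steam_rack, dim_plate, sauce_cup, rice_bowl, soy_bottle's own z axis and vertical above 0.5 rad).
It also fails if it takes over 59 s, if anything falls off the work surface, if the arm or the gripper's body presses on something with over 40 N, if the wrist force passes 120 N, or if a joint passes its speed limit or range.

## Working session

There is one attempt and no reset: what is moved stays moved. The work goes in short steps, Python scripts to look and compute and a tool call to move; the robot and the scene stay as the last step left them, time stands still between calls to the robot, and variables do not carry over. Pictures are saved under pics/ and viewed, and the job is handed in when it is done.

Besides the shell and the picture viewer there is one more tool, called after "Call:" by a JSON object that holds its "api" and its "payload". step_arm: Moves the arm, as the interface text tells. Its arguments: {"type":"object","properties":{"plan":{"type":"array","items":{"type":"array","items":{"type":"number"}}},"squeeze":{"type":"number"}},"required":["plan"]}

```bash
ls; mkdir -p pics
python3 - <<'E'
from plant import *
import cv2,numpy as np
print(observe()); print(tcp_to_grasp)
for n in("side","top"):
    print(n,get_calibration(n))
    p,d=grab_frame(n); cv2.imwrite(f"pics/{n}0.png",p[:,:,::-1]); np.save(f"{n}0_d.npy",d)
print(get_calibration("wrist"))
E
```

```text
pics
{'clock': 0.0, 'joints': array([-1.26853099e+00,  2.07417793e-01,  1.54295074e+00, -3.58021645e-05,
        1.39350254e+00, -1.50511037e-01]), 'qvel': array([ 0.0002814 ,  0.00083536,  0.00188856, -0.00030585,  0.00083977,
       -0.00048908]), 'tau': array([-1.42262152e-04, -3.70881772e+01, -2.81415313e+01,  6.98062987e-02,
        3.61888635e-02, -1.67144440e-04]), 'position': array([ 0.25126975, -0.51628768,  0.2042936 ]), 'ee_rot': array([-3.13933471e+00, -3.06805544e-04,  4.52782385e-01]), 'ft_force': array([-0.15998827,  0.4917821 ,  1.08414014]), 'moment': array([-0.01272477,  0.0295477 ,  0.01307844]), 'grip_width': 0.0938504235764148}
0.0188
side {'fx': 512.8099956803436, 'fy': 512.8099956803436, 'cx': 279.6371942748124, 'cy': 212.22278467456837, 'rvec': array([ 0.35946083,  2.67166039, -1.34995164]), 'tvec': array([0.44464885, 0.01023108, 1.76077674])}
top {'fx': 529.687986840704, 'fy': 529.687986840704, 'cx': 283.64659745879294, 'cy': 209.2728119832371, 'rvec': array([ 2.14524836, -2.11594894,  0.17495352]), 'tvec': array([0.00556825, 0.45769774, 1.53241531])}
{'fx': 325.19226210127806, 'fy': 325.19226210127806, 'cx': 277.19289420042793, 'cy': 208.89016225119568, 'hand_eye': array([[-4.13739949e-04, -9.69362393e-01, -2.45634646e-01,
         7.24677495e-02],
       [ 9.99999696e-01, -2.38545042e-04, -7.42986518e-04,
         7.89754747e-04],
       [ 6.61628262e-04, -2.45634879e-01,  9.69362197e-01,
        -1.79525501e-01],
       [ 0.00000000e+00,  0.00000000e+00,  0.00000000e+00,
         1.00000000e+00]])}
```

View pics/side0.png

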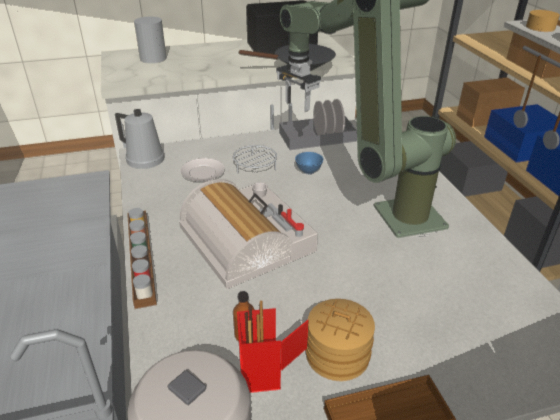

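View pics/top0.png

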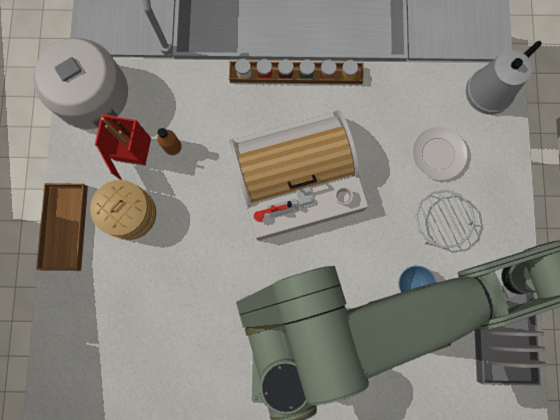

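```bash
cat > h.py <<'E'
import numpy as np,cv2
from plant import *
from scipy.spatial.transform import Rotation as Ro
def cam(n):
    c=get_calibration(n);K=np.array([[c['fx'],0,c['cx']],[0,c['fy'],c['cy']],[0,0,1]])
    return K,Ro.from_rotvec(c['rvec']).as_matrix(),np.array(c['tvec'])
def plane(n,uv,z):
    K,R,t=cam(n);d=R.T@np.linalg.inv(K)@np.array([uv[0],uv[1],1.]);o=-R.T@t
    return o+d*(z-o[2])/d[2]
def dep(n,uv,d):
    K,R,t=cam(n);return R.T@(np.linalg.inv(K)@np.array([uv[0],uv[1],1.])*d-t)
def proj(n,P):
    K,R,t=cam(n);p=K@(R@np.array(P)+t);return p[:2]/p[2]
E
python3 - <<'E'
from h import *
t=cv2.imread('pics/top0.png')[100:250,220:380];cv2.imwrite('pics/t1.png',cv2.resize(t,None,fx=5,fy=5,interpolation=cv2.INTER_CUBIC)[:600*2][:,:800][150:])
s=cv2.imread('pics/side0.png')[170:290,170:330];cv2.imwrite('pics/s1.png',cv2.resize(s,None,fx=5,fy=5,interpolation=cv2.INTER_CUBIC))
E
```

```text
(no output)
```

View pics/t1.png

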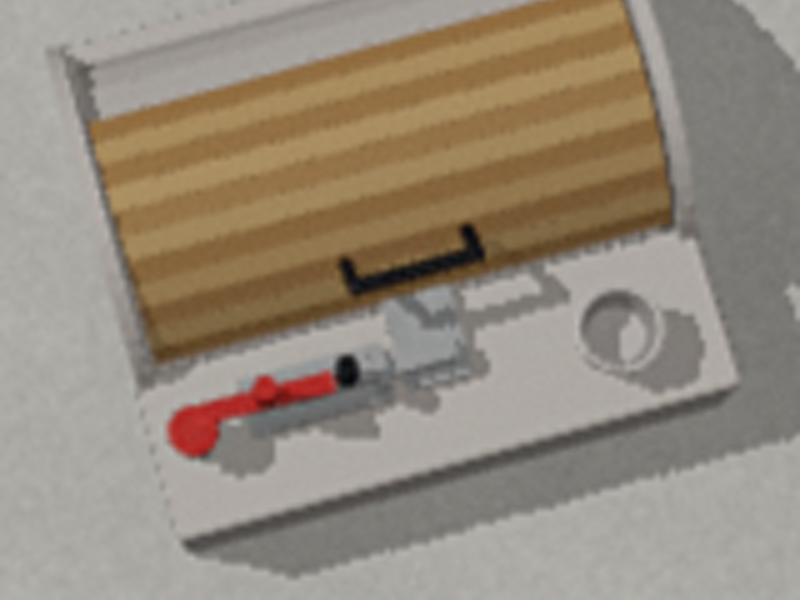

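View pics/s1.png

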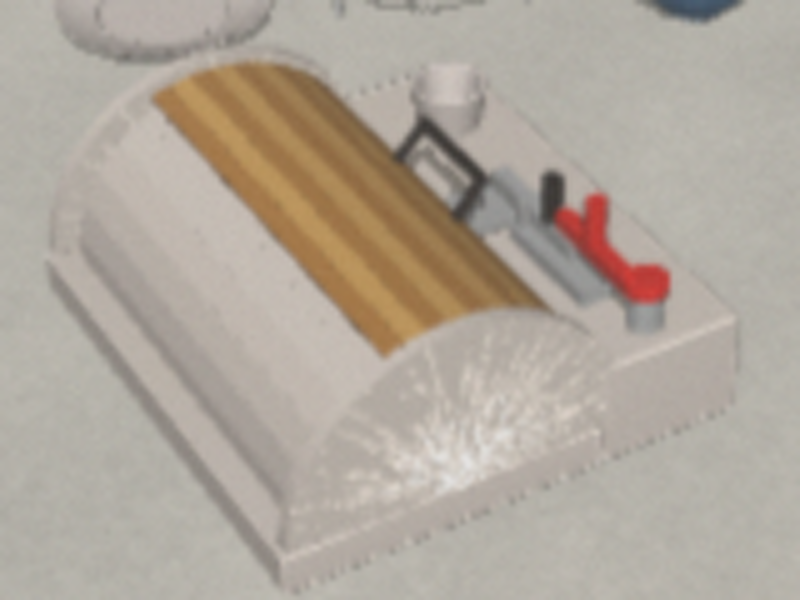

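```bash
cat > fit.py <<'E'
from h import *
def up(u,v): return (220+(u+.5)/5-.5,100+(v+.5+150)/5-.5)
L=[((194,431),.109,(-113,145)),((347,366),.130,(-105,50)),((352,285),.134,(30-140*np.cos(np.radians(48)),34)),((476,252),.134,(30-140*np.cos(np.radians(48)),-34)),((187,541),.075,(-168,170)),((738,383),.075,(-168,-170)),((619,328),.107,(-125,-115))]
W=np.array([plane('top',up(*a),z)[:2] for a,z,b in L]);B=np.array([b for a,z,b in L])/1e3
w=np.array([1,1,1,1,1,1,0.])
def fit(W,B,w):
    wm=(w[:,None]*W).sum(0)/w.sum();bm=(w[:,None]*B).sum(0)/w.sum()
    a=(w*((B-bm)[:,0]*(W-wm)[:,1]-(B-bm)[:,1]*(W-wm)[:,0])).sum();c=(w*((B-bm)*(W-wm)).sum(1)).sum()
    th=np.arctan2(a,c);R=np.array([[np.cos(th),-np.sin(th)],[np.sin(th),np.cos(th)]]);return th,R,wm-R@bm
th,R,t=fit(W,B,w);print(np.degrees(th),t);print(((W-(B@R.T+t))*1e3).round(1))
def b2w(x,y): return R@np.array([x,y])/1e3+t
if __name__=="__main__":
    print('pivot',b2w(-113,145),'bolt',b2w(-105,50),'bar',b2w(-63.7,0))
    k=plane('top',up(265,385),.140);print('kknob',k, (R.T@(k[:2]-t))*1e3)
    for P in [(*b2w(-113,145),.11),(*b2w(-105,50),.13),(*b2w(-63.7,34),.134),(*b2w(-63.7,-34),.134),(*b2w(-168,170),.075),k]:
        p=proj('side',P);print('side crop',(p+.5-[170,170])*5)
    d=np.load('top0_d.npy');
    for a,z,b in L: p=up(*a);print(dep('top',p,d[int(round(p[1])),int(round(p[0]))]).round(4))
E
python3 fit.py
```

```text
16.986882529911004 [ 0.57634431 -0.02209851]
[[ 0.  -1.1]
 [-0.7  1.5]
 [ 0.6  2.5]
 [ 0.6 -1.9]
 [ 1.3 -4.4]
 [-1.7  3.4]
 [-1.5 10.5]]
pivot [0.42591216 0.08356212] bolt [ 0.46131764 -0.00495596] bar [ 0.51542343 -0.04070864]
kknob [0.44741491 0.04195798 0.14      ] [-104.59014493   98.92888418]
side crop [645.97987628 271.94824929]
side crop [549.88987207 171.06255062]
side crop [479.32154277 173.60683127]
side crop [423.67927746 120.78732856]
side crop [741.94228434 309.34001513]
side crop [592.91884897 197.57685558]
[0.426  0.0825 0.1083]
[ 0.4603 -0.0034  0.1313]
[ 0.5047 -0.0056  0.1402]
[ 0.5251 -0.0749  0.1378]
[0.3683 0.0875 0.0659]
[ 0.4647 -0.2312  0.0696]
[ 0.4947 -0.1613  0.0779]
```

Call:
{"api": "step_arm", "payload": {"plan": [[0.015,0.043,0.01,0,0,6.2,-0.3],[0.015,0.043,0.01,0,0,6.2,-0.3],[0.015,0.043,0,0,0,6.2,-0.3],[0.015,0.043,0,0,0,6.2,-0.3],[0.015,0.043,0,0,0,6.2,-0.3]], "squeeze": 12}}

```text
clock: 0.6
position: [0.3266, -0.3001, 0.2251]
ee_rot: [-3.141, -0.0, 0.998]
ft_force: [0.8, -1.2, 0.5]
grip_width: 0.0616
```

Call:
{"api": "step_arm", "payload": {"plan": [[0.015,0.043,0,0,0,6.2,-0.3],[0.015,0.043,0,0,0,6.2,-0.3],[0.015,0.043,0,0,0,6.2,-0.3],[0.015,0.043,0,0,0,6.2,-0.3],[0.015,0.043,0,0,0,6.2,-0.3]]}}

```text
clock: 1.1
position: [0.4015, -0.0852, 0.2252]
ee_rot: [3.142, 0.0, 1.539]
ft_force: [0.4, 0.3, -0.2]
grip_width: 0.0613
```

Call:
{"api": "step_arm", "payload": {"plan": [[0.015,0.043,0,0,0,6.2,-0.3],[0.015,0.043,0,0,0,6.2,-0.3],[0.015,0.043,0,0,0,6.2,-0.3],[0,0,0,0,0,0,-0.3]]}}

```text
clock: 1.5
position: [0.4469, 0.0466, 0.2251]
ee_rot: [3.141, -0.002, 1.868]
ft_force: [0.5, -0.4, 0.6]
grip_width: 0.0612
```

Call:
{"api": "step_arm", "payload": {"plan": [[0,-0.004,-0.03,0,0,0,-0.3],[0,0,-0.03,0,0,0,-0.3],[0,0,0,0,0,0,-0.3]]}}

```text
clock: 1.8
position: [0.4423, 0.0377, 0.1611]
ee_rot: [-3.132, -0.003, 1.858]
ft_force: [-0.8, 0.7, 0.7]
grip_width: 0.0609
```

Run:
```python
from h import *
print(observe()['position'])
p,d=grab_frame('wrist');cv2.imwrite('pics/w1.png',p[:,:,::-1])
```

```text
[0.44228903 0.0376969  0.16113904]
```

View pics/w1.png

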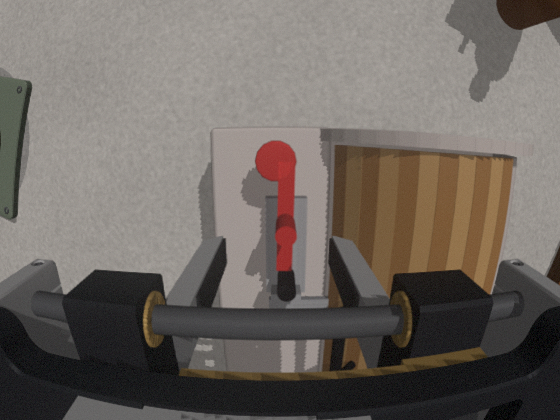

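Call:
{"api": "step_arm", "payload": {"plan": [[0,0,0,0,0,0,-0.3],[0,0,0,0,0,0,-0.3]]}}

```text
clock: 2.05
position: [0.4479, 0.0373, 0.1672]
ee_rot: [3.139, 0.001, 1.859]
ft_force: [-1.3, 0.2, 0.5]
grip_width: 0.0608
```

```bash
cat >> h.py <<'E'
def wray(uv,z,o=None):
    o=o or observe();c=get_calibration('wrist');H=c['hand_eye']
    x=(uv[0]-c['cx'])/c['fx'];y=(uv[1]-c['cy'])/c['fy'];r=np.hypot(x,y)
    d=np.array([x/r*np.sin(r),y/r*np.sin(r),np.cos(r)])
    R=Ro.from_euler('xyz',o['ee_rot']).as_matrix()
    C=R@H[:3,3]+o['position'];D=R@H[:3,:3]@d
    return C+D*(z-C[2])/D[2]
E
python3 - <<'E'
from h import *
o=observe();print(o['position'],o['ee_rot'],o['qvel'],o['joints'])
print(wray((286,221),.142),wray((276,161),.110),wray((286,277),.13),wray((212,130),.075))
E
```

```text
[0.44788487 0.03733981 0.16724523] [3.13858093e+00 1.34593363e-03 1.85859022e+00] [ 3.48406922e-03 -2.84601596e-03  2.68189032e-05  2.70075239e-03
 -1.86187815e-03 -5.02685869e-04] [-1.09755635e-01 -3.12525496e-02  1.88182175e+00 -7.80493092e-05
  1.28772552e+00 -3.97529874e-01]
[0.45195155 0.04950913 0.142     ] [0.43542584 0.08226065 0.11      ] [0.46590438 0.00494806 0.13      ] [0.37736238 0.08941678 0.075     ]
```

Run:
```python
from h import *
for i in range(2):
    o=observe();print(o['position'],o['ee_rot'])
    p,d=grab_frame('wrist')
hsv=cv2.cvtColor(p,cv2.COLOR_RGB2HSV);m=((hsv[:,:,0]<8)|(hsv[:,:,0]>172))&(hsv[:,:,1]>180)&(hsv[:,:,2]>60)
cv2.imwrite('pics/w2.png',cv2.resize(p[100:340,160:440,::-1],None,fx=2.5,fy=2.5,interpolation=cv2.INTER_CUBIC))
```

```text
[0.44788487 0.03733981 0.16724523] [3.13858093e+00 1.34593363e-03 1.85859022e+00]
[0.44785528 0.03744426 0.16721676] [3.13853755e+00 1.32248069e-03 1.85877034e+00]
```

View pics/w2.png

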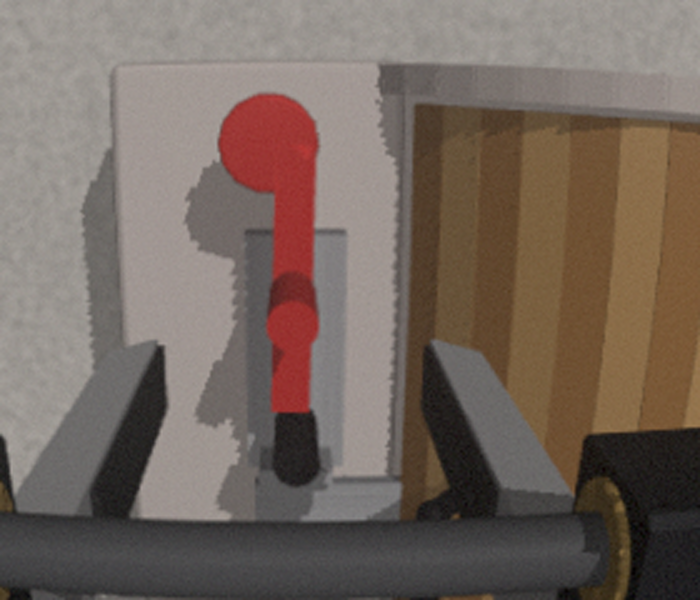

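```bash
python3 - <<'E'
from h import *
for a,z in [((277.2,230),.142),((267.6,157.2),.11),((278.8,288),.13),((206,126),.075)]: print(wray(a,z))
E
python3 fit.py|head -1; python3 -c "
from fit import *
print(b2w(-168,170),b2w(-105,100))"
```

```text
[0.44797959 0.04220091 0.142     ]
[0.42857204 0.08343991 0.11      ]
[ 0.46325999 -0.0050991   0.13      ]
[0.37127684 0.0915796  0.075     ]
16.986882529911004 [ 0.57634431 -0.02209851]
16.986882529911004 [ 0.57634431 -0.02209851]
[[ 0.  -1.1]
 [-0.7  1.5]
 [ 0.6  2.5]
 [ 0.6 -1.9]
 [ 1.3 -4.4]
 [-1.7  3.4]
 [-1.5 10.5]]
[0.3660079  0.09140301] [0.44671001 0.04286262]
```

Call:
{"api": "step_arm", "payload": {"plan": [[0,0.005,-0.02,0,0,0,-0.3],[0,0,-0.02,0,0,0,-0.3],[0,0,-0.01,0,0,0,-0.3],[0,0,0,0,0,0,-0.3],[0,0,0,0,0,0,-0.3]]}}

```text
clock: 2.65
position: [0.4472, 0.0428, 0.1162]
ee_rot: [3.141, 0.0, 1.859]
ft_force: [0.3, -0.5, -0.3]
grip_width: 0.0609
```

Now close on the keeper knob.

Call:
{"api": "step_arm", "payload": {"plan": [[0,0,0,0,0,0,1],[0,0,0,0,0,0,1],[0,0,0,0,0,0,1],[0,0,0,0,0,0,1],[0,0,0,0,0,0,1]], "squeeze": 10}}

```text
clock: 3.15
position: [0.4466, 0.0429, 0.1156]
ee_rot: [3.141, 0.0, 1.859]
ft_force: [-0.8, 0.6, 0.2]
grip_width: 0.0245
```

Run:
```python
import numpy as np
# knob about pivot, clockwise, in world
from fit import R
p0=np.array([8,-45.])
for a in np.arange(0,1.61,.16):
    c,s=np.cos(-a),np.sin(-a);q=R@np.array([[c,-s],[s,c]])@p0
    if a>0: print(round(a,2),(q-prev).round(1),(q-start).round(1))
    else: start=q
    prev=q
```

```text
16.986882529911004 [ 0.57634431 -0.02209851]
[[ 0.  -1.1]
 [-0.7  1.5]
 [ 0.6  2.5]
 [ 0.6 -1.9]
 [ 1.3 -4.4]
 [-1.7  3.4]
 [-1.5 10.5]]
0.16 [-6.7 -2.8] [-6.7 -2.8]
0.32 [-7.1 -1.7] [-13.9  -4.5]
0.48 [-7.3 -0.5] [-21.1  -5. ]
0.64 [-7.3  0.6] [-28.4  -4.4]
0.8 [-7.1  1.8] [-35.5  -2.6]
0.96 [-6.7  2.9] [-42.2   0.3]
1.12 [-6.2  3.9] [-48.4   4.2]
1.28 [-5.5  4.9] [-53.8   9.1]
1.44 [-4.6  5.7] [-58.4  14.8]
1.6 [-3.7  6.3] [-62.1  21.1]
```

Call:
{"api": "step_arm", "payload": {"plan": [[0,0,0,0,0,0,1],[0,0,0,0,0,0,1],[0,0,0,0,0,0,1]]}}

```text
clock: 3.45
position: [0.4465, 0.0429, 0.1155]
ee_rot: [-3.141, -0.0, 1.86]
ft_force: [-1.3, 0.1, 0.9]
grip_width: 0.0137
```

Call:
{"api": "step_arm", "payload": {"plan": [[-0.0067,-0.0028,0,0,0,0,1],[-0.0071,-0.0017,0,0,0,0,1],[-0.0073,-0.0005,0,0,0,0,1],[-0.0073,0.0006,0,0,0,0,1],[-0.0071,0.0018,0,0,0,0,1]]}}

```text
clock: 3.95
position: [0.4107, 0.0403, 0.1158]
ee_rot: [3.141, 0.0, 1.859]
ft_force: [2.5, -0.9, -0.1]
grip_width: 0.0132
```

Call:
{"api": "step_arm", "payload": {"plan": [[-0.0067,0.0029,0,0,0,0,1],[-0.0062,0.0039,0,0,0,0,1],[-0.0055,0.0049,0,0,0,0,1],[-0.0046,0.0057,0,0,0,0,1],[-0.002,0.004,0,0,0,0,1]]}}

```text
clock: 4.45
position: [0.3859, 0.0624, 0.1157]
ee_rot: [3.141, 0.0, 1.86]
ft_force: [2.4, -0.2, 0.8]
grip_width: 0.0138
```

Call:
{"api": "step_arm", "payload": {"plan": [[0,0,0,0,0,0,1],[0,0,0,0,0,0,1]]}}

```text
clock: 4.65
position: [0.3858, 0.0625, 0.1156]
ee_rot: [-3.141, -0.001, 1.86]
ft_force: [0.8, 1.9, 3.4]
grip_width: 0.0139
```

Run:
```python
from h import *
p,d=grab_frame('wrist');cv2.imwrite('pics/w3.png',p[:,:,::-1])
```

```text
(no output)
```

View pics/w3.png

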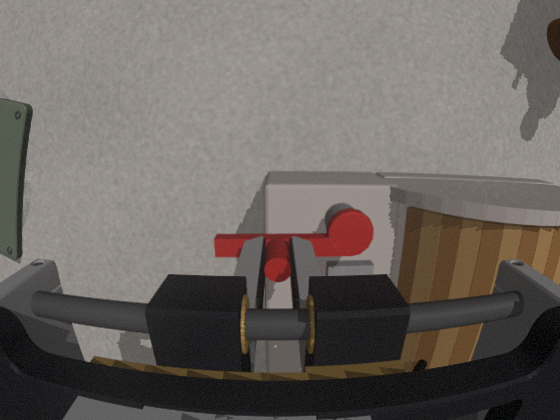

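Call:
{"api": "step_arm", "payload": {"plan": [[0,0,0,0,0,0,0],[0,0,0,0,0,0,0],[0,0,0,0,0,0,0],[0,0,0.025,0,0,0,0],[0,0,0.025,0,0,0,0]]}}

```text
clock: 5.2
position: [0.3842, 0.0616, 0.1646]
ee_rot: [-3.137, -0.001, 1.859]
ft_force: [-0.0, -0.6, -0.2]
grip_width: 0.0467
```

Call:
{"api": "step_arm", "payload": {"plan": [[0.015,-0.011,0,0,0,0,0],[0.015,-0.011,0,0,0,0,0],[0.015,-0.011,0,0,0,0,0],[0.015,-0.017,0,0,0,0,0],[0.016,-0.017,0,0,0,0,0]]}}

```text
clock: 5.7
position: [0.4617, -0.0059, 0.1648]
ee_rot: [-3.14, -0.001, 1.86]
ft_force: [-0.1, 0.3, -0.3]
grip_width: 0.0467
```

Call:
{"api": "step_arm", "payload": {"plan": [[0,0,0,0,0,0,0],[0,0,0,0,0,0,0]]}}

```text
clock: 5.9
position: [0.4611, -0.0053, 0.1647]
ee_rot: [-3.139, -0.001, 1.859]
ft_force: [-0.3, -0.1, -0.3]
grip_width: 0.047
```

Run:
```python
from h import *
o=observe();print(o['position'],o['ee_rot'])
p,d=grab_frame('wrist');cv2.imwrite('pics/w4.png',p[:,:,::-1])
p,d=grab_frame('top');cv2.imwrite('pics/t4.png',cv2.resize(p[100:250,220:380,::-1],None,fx=4,fy=4))
```

```text
[ 0.46112532 -0.00525589  0.16470209] [-3.13937665e+00 -1.34373787e-03  1.85853391e+00]
```

View pics/w4.png

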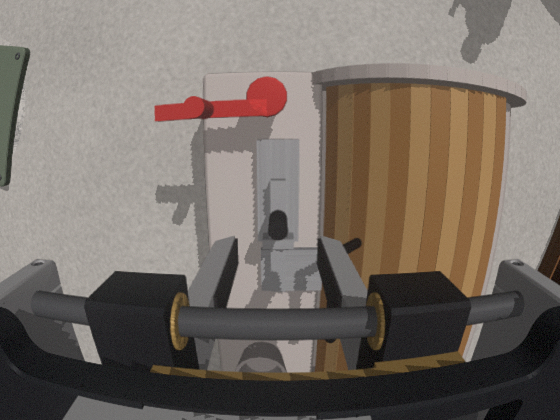

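View pics/t4.png

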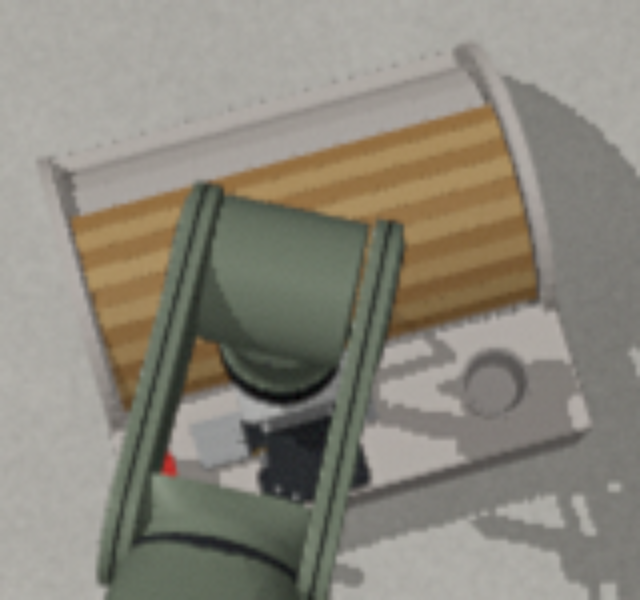

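Run:
```python
from h import *
print(wray((278,230),.13),wray((266,97),.11),wray((195,103),.142))
```

```text
[ 0.46244884 -0.0029028   0.13      ] [0.4280546  0.08288835 0.11      ] [0.38790589 0.06521897 0.142     ]
```

Call:
{"api": "step_arm", "payload": {"plan": [[0.001,0.001,0,0,0,0,0.35],[0,0,-0.015,0,0,0,0.35],[0,0,-0.02,0,0,0,0.35],[0,0,-0.02,0,0,0,0.35],[0,0,0,0,0,0,0.35]]}}

```text
clock: 6.5
position: [0.46, -0.0032, 0.1079]
ee_rot: [-3.136, -0.003, 1.86]
ft_force: [-0.4, 0.5, -1.6]
grip_width: 0.0305
```

Call:
{"api": "step_arm", "payload": {"plan": [[0,0,0,0,0,0,1],[0,0,0,0,0,0,1],[0,0,0,0,0,0,1],[0,0,0,0,0,0,1],[0,0,0,0,0,0,1]], "squeeze": 15}}

```text
clock: 7.0
position: [0.4614, -0.0048, 0.1114]
ee_rot: [-3.138, 0.0, 1.86]
ft_force: [-7.0, -1.7, 4.4]
grip_width: 0.0135
```

Call:
{"api": "step_arm", "payload": {"plan": [[-0.0026,0.0086,0,0,0,0,1],[-0.0026,0.0086,0,0,0,0,1],[-0.0026,0.0086,0,0,0,0,1],[-0.0026,0.0086,0,0,0,0,1],[-0.0026,0.0086,0,0,0,0,1]]}}

```text
clock: 7.5
position: [0.4489, 0.0373, 0.1114]
ee_rot: [-3.138, 0.003, 1.861]
ft_force: [-1.5, -19.7, -0.6]
grip_width: 0.0139
```

Call:
{"api": "step_arm", "payload": {"plan": [[-0.0006,0.002,0,0,0,0,1],[0,0,0,0,0,0,1],[0,0,0,0,0,0,1]]}}

```text
clock: 7.8
position: [0.4489, 0.0372, 0.1114]
ee_rot: [-3.138, 0.007, 1.861]
ft_force: [-4.1, -9.5, 2.3]
grip_width: 0.0133
```

Call:
{"api": "step_arm", "payload": {"plan": [[0,0,0,0,0,0,0.35],[0,0,0,0,0,0,0.35],[0,0,0,0,0,0,0.35],[0,0,0.03,0,0,0,0.35],[0,0,0.04,0,0,0,0.2]]}}

```text
clock: 8.3
position: [0.4474, 0.0413, 0.1793]
ee_rot: [-3.137, -0.002, 1.86]
ft_force: [0.0, 0.3, 0.4]
grip_width: 0.0358
```

Call:
{"api": "step_arm", "payload": {"plan": [[0.02,-0.025,0.01,0,0,0,0.2],[0.02,-0.025,0,0,0,0,0.2],[0.026,-0.028,0,0,0,0,0.2],[0,0,0,0,0,0,0.2],[0,0,0,0,0,0,0.2]]}}

```text
clock: 8.8
position: [0.5156, -0.0374, 0.1904]
ee_rot: [-3.141, -0.001, 1.859]
ft_force: [-0.4, 0.2, 0.4]
grip_width: 0.0379
```

Run:
```python
from h import *
o=observe();print(o['position'],o['ee_rot'])
p,d=grab_frame('wrist');cv2.imwrite('pics/w5.png',p[:,:,::-1])
```

```text
[ 0.51563577 -0.0373752   0.19036401] [-3.14142653e+00 -7.88759088e-04  1.85853075e+00]
```

View pics/w5.png

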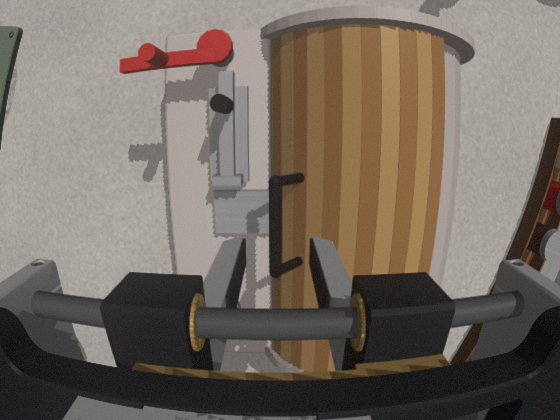

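Run:
```python
from h import *
from fit import R,t
for a,z in [((276,182),.134),((276,270),.134),((221,104),.13),((214,45),.11),((149,53),.142)]:
    w=wray(a,z);print(w.round(4),(R.T@(w[:2]-t)*1e3).round(1))
```

```text
16.986882529911004 [ 0.57634431 -0.02209851]
[[ 0.  -1.1]
 [-0.7  1.5]
 [ 0.6  2.5]
 [ 0.6 -1.9]
 [ 1.3 -4.4]
 [-1.7  3.4]
 [-1.5 10.5]]
[ 0.5067 -0.0066  0.134 ] [-62.1  35.2]
[ 0.5266 -0.0741  0.134 ] [-62.7 -35.2]
[0.4515 0.0376 0.13  ] [-102.    93.5]
[0.4279 0.0839 0.11  ] [-111.   144.7]
[0.3895 0.0621 0.142 ] [-154.1  135.1]
```

Call:
{"api": "step_arm", "payload": {"plan": [[0.001,-0.003,0,0,0,0,0.45],[0,0,-0.02,0,0,0,0.45],[0,0,-0.02,0,0,0,0.45],[0,0,-0.02,0,0,0,0.45],[0,0,-0.008,0,0,0,0.45]]}}

```text
clock: 9.35
position: [0.5144, -0.0391, 0.1205]
ee_rot: [-3.138, -0.002, 1.861]
ft_force: [0.6, 0.1, 0.2]
grip_width: 0.0261
```

Call:
{"api": "step_arm", "payload": {"plan": [[0,0,0,0,0,0,0.45],[0,0,0,0,0,0,0.45],[0,0,0,0,0,0,1],[0,0,0,0,0,0,1],[0,0,0,0,0,0,1]], "squeeze": 15}}

```text
clock: 9.85
position: [0.5152, -0.041, 0.1234]
ee_rot: [-3.138, 0.001, 1.86]
ft_force: [-4.9, -1.5, 5.7]
grip_width: 0.0092
```

Call:
{"api": "step_arm", "payload": {"plan": [[0,0,0,0,0,0,1],[0,0,0,0,0,0,1]]}}

```text
clock: 10.05
position: [0.5152, -0.041, 0.1233]
ee_rot: [-3.138, 0.001, 1.86]
ft_force: [-5.5, -2.3, 5.8]
grip_width: 0.0091
```

Run:
```python
import numpy as np
from fit import R
prev=None
for a in np.radians(np.arange(48,115.1,4.125)):
    q=np.array([*(R@np.array([-140*np.cos(a),0])),140*np.sin(a)])
    if prev is not None: print((q-prev).round(1))
    prev=q
```

```text
16.986882529911004 [ 0.57634431 -0.02209851]
[[ 0.  -1.1]
 [-0.7  1.5]
 [ 0.6  2.5]
 [ 0.6 -1.9]
 [ 1.3 -4.4]
 [-1.7  3.4]
 [-1.5 10.5]]
[7.4 2.3 6.5]
[7.8 2.4 5.9]
[8.2 2.5 5.3]
[8.5 2.6 4.7]
[8.8 2.7 4. ]
[9.1 2.8 3.3]
[9.3 2.8 2.6]
[9.5 2.9 1.9]
[9.6 2.9 1.2]
[9.6 2.9 0.5]
[ 9.6  2.9 -0.2]
[ 9.6  2.9 -1. ]
[ 9.5  2.9 -1.7]
[ 9.4  2.9 -2.4]
[ 9.2  2.8 -3.1]
[ 8.9  2.7 -3.8]
```

Call:
{"api": "step_arm", "payload": {"plan": [[0.0074,0.0023,0.0065,0,0,0,1],[0.0078,0.0024,0.0059,0,0,0,1],[0.0082,0.0025,0.0053,0,0,0,1],[0.0085,0.0026,0.0047,0,0,0,1]]}}

```text
clock: 10.45
position: [0.5464, -0.0317, 0.1459]
ee_rot: [-3.136, 0.001, 1.86]
ft_force: [-6.1, -3.0, 6.0]
grip_width: 0.0094
```

Call:
{"api": "step_arm", "payload": {"plan": [[0.0088,0.0027,0.004,0,0,0,1],[0.0091,0.0028,0.0033,0,0,0,1],[0.0093,0.0028,0.0026,0,0,0,1],[0.0095,0.0029,0.0019,0,0,0,1]]}}

```text
clock: 10.85
position: [0.5854, -0.0201, 0.1577]
ee_rot: [-3.141, 0.002, 1.859]
ft_force: [-3.8, -3.9, 3.0]
grip_width: 0.0093
```

Call:
{"api": "step_arm", "payload": {"plan": [[0.0096,0.0029,0.0012,0,0,0,1],[0.0096,0.0029,0.0005,0,0,0,1],[0.0096,0.0029,-0.0002,0,0,0,1],[0.0096,0.0029,-0.001,0,0,0,1]]}}

```text
clock: 11.25
position: [0.6246, -0.0079, 0.157]
ee_rot: [3.141, 0.001, 1.859]
ft_force: [-2.1, -4.5, 0.5]
grip_width: 0.0092
```

Call:
{"api": "step_arm", "payload": {"plan": [[0.0095,0.0029,-0.0017,0,0,0,1],[0.0094,0.0029,-0.0024,0,0,0,1],[0.0092,0.0028,-0.0031,0,0,0,1],[0.0089,0.0027,-0.0038,0,0,0,1],[0,0,0,0,0,0,1]]}}

```text
clock: 11.75
position: [0.6589, 0.0034, 0.1458]
ee_rot: [-3.135, -0.001, 1.86]
ft_force: [-6.3, -5.3, 6.4]
grip_width: 0.0095
```

Call:
{"api": "step_arm", "payload": {"plan": [[0,0,0,0,0,0,0.45],[0,0,0,0,0,0,0.45],[0,0,0,0,0,0,0.45],[0,0,0.02,0,0,0,0.45],[0,0,0.03,0,0,0,0.45]]}}

```text
clock: 12.25
position: [0.6587, 0.0049, 0.1934]
ee_rot: [-3.137, -0.004, 1.86]
ft_force: [-0.4, -0.0, 0.4]
grip_width: 0.0257
```

Call:
{"api": "step_arm", "payload": {"plan": [[0,0,0.05,0,0,0,0.45],[0,0,0.05,0,0,0,0.45],[0,0,0,0,0,0,0.45],[0,0,0,0,0,0,0.45]]}}

```text
clock: 12.65
position: [0.6617, 0.0043, 0.2985]
ee_rot: [3.137, 0.001, 1.86]
ft_force: [-0.1, -0.5, 0.1]
grip_width: 0.0259
```

Run:
```python
from h import *
from fit import R,t,b2w
o=observe();print(o['position'],o['ee_rot'])
p,d=grab_frame('wrist');cv2.imwrite('pics/w6.png',p[:,:,::-1])
p,d=grab_frame('side');cv2.imwrite('pics/s6.png',cv2.resize(p[130:310,150:350,::-1],None,fx=3,fy=3,interpolation=cv2.INTER_CUBIC))
for g in (1.0,1.1,1.15):
    a=np.radians(48)+g; print(g,[((proj('side',(*b2w(30-140*np.cos(a),y),.03+.14*np.sin(a)))-[150,130])*3).round() for y in(-36,36)])
```

```text
16.986882529911004 [ 0.57634431 -0.02209851]
[[ 0.  -1.1]
 [-0.7  1.5]
 [ 0.6  2.5]
 [ 0.6 -1.9]
 [ 1.3 -4.4]
 [-1.7  3.4]
 [-1.5 10.5]]
[0.6617012  0.00427841 0.29853389] [3.13661136e+00 1.04315806e-03 1.86017552e+00]
1.0 [array([199., 203.]), array([232., 239.])]
1.1 [array([187., 211.]), array([220., 247.])]
1.15 [array([182., 215.]), array([215., 251.])]
```

View pics/w6.png

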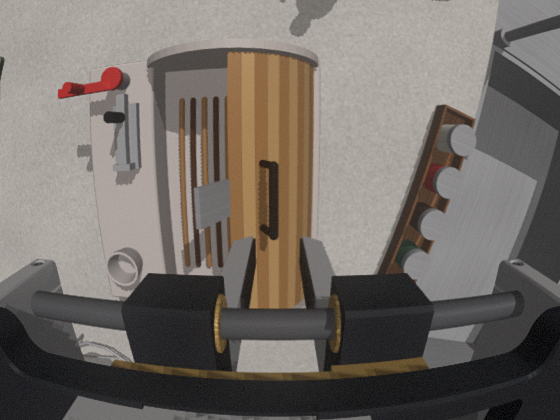

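View pics/s6.png

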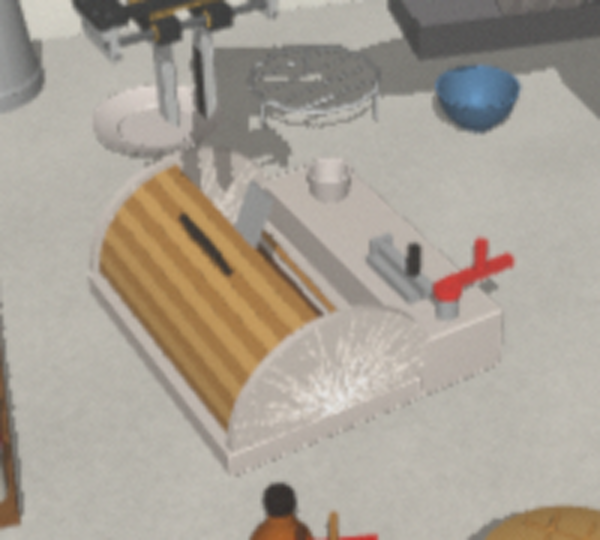

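Run:
```python
from h import *
from fit import R,t
for a,z in [((273,165),.158),((274,235),.158),((115,118),.13),((112,78),.11),((67,89),.142)]:
    w=wray(a,z);b=R.T@(w[:2]-t)*1e3;print(w.round(4),b.round(1),np.degrees(np.arccos(np.clip((30-b[0])/140,-1,1)))-48)
```

```text
16.986882529911004 [ 0.57634431 -0.02209851]
[[ 0.  -1.1]
 [-0.7  1.5]
 [ 0.6  2.5]
 [ 0.6 -1.9]
 [ 1.3 -4.4]
 [-1.7  3.4]
 [-1.5 10.5]]
[0.6468 0.037  0.158 ] [84.7 36. ] 64.99760281004471
[ 0.668  -0.0314  0.158 ] [ 85.  -35.7] 65.11525102477363
[0.4578 0.0388 0.13  ] [-95.6  92.8] -21.76930537281239
[0.429  0.0836 0.11  ] [-110.   144.1] -48.0
[0.3874 0.0605 0.142 ] [-156.6  134.2] -48.0
```

```bash
python3 -c "
from plant import *
o=observe();print(o['ft_force'],abs(o['qvel']).max());print(sign_off())"
```

```text
[-1.01786794  0.11174705 -1.06883831] 0.021945219998921416
the job is handed in; nothing more can be done
None
```

I did the job in the required order and handed it in after about 13 s of the 59 s allowed. I swung the keeper out, drew the bolt back to its stop, then rolled the cover back by its bar. After that I let go and raised the gripper well clear.

The last wrist camera view, checked against the fitted bin position, showed:

| Part | Measured at the end | Required |
|---|---|---|
| Keeper | about 1.5 rad, arm pointing straight out to the front | above 1.1 rad |
| Bolt | about 43–44 mm | above 37 mm |
| Cover | about 1.13 rad | above 1.0 rad |

- **Clearance:** the gripper was about 14 cm above the bar at hand-in, and the wrist force was about 1 N, near its resting reading.
- **Other things around it:** the sauce cup, plate, rack and bowl looked undisturbed in the last side view. I only judged this by eye and did not measure them. The steamer and bottle were barely in that view.
- **Disagreements:**
  - The camera views differed by up to about 3 mm on most fitted points.
  - In the last view the bolt knob read about 9 mm off across the bolt's line of travel. It was seen near the edge of the wide-angle picture; closer in, it was 3 mm off.
  - The sauce cup was about 10 mm from its nominal position at the start, which is within its "about".
  - In the last side view the bar looked longer than predicted, probably because of its shadow on the cover. I used the wrist measurement instead.

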